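Peel the cover tray off a clinging stack and present it

ROBOT

A 6-joint arm with a two-finger parallel gripper is mounted at the origin on the work surface. World frame = base frame: x ahead of the robot, y to its left, z up, the work surface at z = 0. Lengths are in m, angles in rad, forces in N, time in s.
With the tool pointing down it reaches from about 0.35 to 0.775 m from the base axis. Payload 5.5 kg.
Tool frame: the origin (TCP) lies on the mounting face of the last link; the fingertips stand 173 mm ahead of it and the grasp point (between the pads) lies 155 mm ahead of it; z points along the fingers, y is the direction in which the jaws open and shut (so a half turn about z gives the same grasp; the last joint's range is limited). The gripper opens to 85 mm and grips with 20 to 120 N. Pads are 22 mm wide; open, the fingers measure 114 mm over their backs; the gripper's body (76 mm by 85 mm) begins 54 mm behind the grasp point. The pads swing forward as they close: fully open they stand 13 mm farther back than shut.
Start: joints at [-1.264, 0.313, 0.046, 1.304, 0, 1.431], TCP at [0.248, -0.519, 0.405] pointing down, gripper open.
Joint ranges: [-2.76, 2.76], [-0.86, 1.69], [-1.03, 1.26], [-2.2, 2.34], [-1.47, 1.5], [-3.14, 3.14]. Speed limits (rad/s): [2.57, 2.57, 3.14, 3.14, 3.14, 3.14].

INTERFACE

Orientations are given as a unit quaternion [w, x, y, z].
In Python, from workcell import * gives the robot as it stands. The module is installed in compiled form; this text tells all that it offers.
- The arm moves only by the shell command python3 -m crank 'ROWS' [FORCE]. ROWS is JSON, a list of rows, each a list of 7 numbers: the shift along the tool's x, y, z in mm, then the turn, a rotation vector about the tool's x, y, z in degrees, then the opening, from 0 (shut) to 1 (fully open). A call has exactly 8 rows; each row shifts and turns the commanded pose from where the row before left it, along the tool's axes as they then stand; what a row does not reach is not made up. A row lasts 1/8 s, in which the tool goes at most 62.5 mm and 10.7 degrees, less where a joint would pass 70% of its speed; a pose out of reach is approached as far as the arm can. A call with a gripper value outside its range is refused whole. The fingers move at their own pace and stop on an object; FORCE is the grip in N (left out, the last holds). Time passes only in rows, so rows that do not move let the fingers close, or fill a call up. It gives the time, the measured TCP pose, the force and the opening at its end, in the units of the state.
- get_state(): the state, without advancing time (a new reading comes with each control period).
- read_camera(name): name is "side" or "top"; returns the picture (400x640x3 uint8, blue, green, red); there is no depth.
- calibration(name): a dict with "fx", "fy", "cx", "cy" (pixels), "extrinsics" (4x4, takes a point from world to camera coordinates). Camera axes: x right, y down, z forward; pixel columns grow to the right and rows downward; lengths in m; the calibration is good to about 2 mm. A picture is of the moment at which its call begins. calibration takes no time and is no camera call.
- hand_in(): hands the job in, once; it reports no verdict.
The state is a dict: "clock": time; "joint_pos": joint angles; "qvel": joint speeds; "tau": joint torques, N m; "tcp_pos": TCP position; "orientation": TCP orientation; "wrist_force": force on the tool from outside, world axes, zero at the start; "ft_torque": the same for the moment, N m; "finger_gap": finger opening in m.
Only numpy, scipy, OpenCV 4.12 (cv2) and the standard library are available. Lean on these libraries where they do the work, as an engineer would, in place of code of your own. Each camera call takes 0.05 s, during which the arm holds its last target.

TASK

Peel the white cover tray off the nested stack by its orange lug: lift that corner first while the opposite corner stays down, without lifting, tipping or dragging the trays below. Then hold the cover up level and centred over the green mat, about 20 cm above it, and finish while still holding it there, still and clear of everything; leave all other things on the bench where they are.

Things in the scene. Friction and masses are not known exactly. Their poses are not given: they have to be found in the camera images.
- cover_center (a point): Centre of the white formed cover tray: rim 190 mm (its x) by 140 mm (its y), 3 mm thick; well 154 x 104 mm outside, 28 mm deep below the rim; about 0.1 kg. The point lies at the rim's underside, midway in x and y; z up. Seated, it is 50 mm above the bench: the rim lies on the stack's topmost rim and the well hangs in the stack with 5 mm play all round.
- cover_lug (a point): Centre of the upright orange grip lug on one corner of the cover: a plate 24 mm long, 10 mm thick, standing to 37 mm above the rim's underside. In the cover's axes it is at (+84, +59, +20) mm from cover_center; its long side runs along (1, 1, 0), its thickness along (-1, 1, 0). Axes are the cover's.
- cover_far (a point): The cover's rim corner diagonally opposite the lug, at (-95, -70, 0) mm from cover_center; axes are the cover's.
- cover: The same white cover tray, its origin and axes as at cover_center. It clings by beads on its walls held by four snap nubs of the stack, each needing about 2 N to let go. Raised at the lug and turned by about 0.3 rad about the opposite corner, it lets go nub by nub.
- stack: Nested stack of grey and black formed trays under the cover, one loose piece, 190 x 140 mm over the rims, 50 mm high, about 1.2 kg (full of brass brackets), standing freely on the bench; origin under its centre, x along the long side, as the cover's. Four sprung nubs sit in its long inner sides, 58 mm either way of centre in x, 8 mm below the top rim.
- mat: Green presenting mat with a thin yellow line near its edge, fixed flat on the bench, 200 x 150 x 3 mm; origin under its centre.
- tape: Bystander: roll of blue tape lying flat, ring 60 mm across, 24 mm high; origin under its centre.
- screwdriver: Bystander: screwdriver lying flat, about 160 mm long; origin near mid-length, on the bench.
- glue: Bystander: yellow glue bottle with a red cap, 52 mm across, 115 mm high; origin under its centre.
- tin: Bystander: steel tin, 68 mm across, 75 mm high; origin under its centre.
- hammer: Bystander: hammer lying flat; origin near mid-length, on the bench.
- clamp: Bystander: orange corner clamp, L-shaped, about 50 x 50 x 30 mm with a steel screw; origin under its middle.
- brush: Bystander: brush lying flat, about 150 mm long; origin near mid-length, on the bench.
- carton: Bystander: small cardboard carton 90 x 120 x 70 mm high; origin under its centre.
Things that resemble listed ones, but are neither listed nor needed, are in the scene too. Of the things that look like the stack, the largest one is meant.

How it is judged:
By the outcome, as a careful person would: the job done as asked, in the order asked, and still so for the second after the job is handed in, while the arm keeps its last pose, push and grip.
It also fails if it takes over 48 s, if anything falls off the work surface, if the arm or the gripper's body presses on something with over 40 N, if the wrist force passes 120 N, or if a joint passes its speed limit or range.

## Working session

There is one attempt and no reset: what is moved stays moved. The work goes in short steps, Python scripts to look and compute and a shell command to move; the robot and the scene stay as the last step left them, time stands still between calls to the robot, and variables do not carry over. Pictures are saved under pics/ and viewed, and the job is handed in when it is done.

```bash
mkdir -p pics
python3 - <<'E'
from workcell import *
import cv2
for n in ("top","side"):
    im=read_camera(n); cv2.imwrite(f"pics/{n}0.png",im)
    c=calibration(n); print(n,c)
s=get_state(); print(s)
E
```

```text
top {'fx': 438.6223821609711, 'fy': 438.6223821609711, 'cx': 319.63989453319994, 'cy': 199.3644784560965, 'extrinsics': array([[-0.01682523, -0.99972656,  0.01623943, -0.01880858],
       [-0.99641546,  0.01541838, -0.08317761,  0.5029483 ],
       [ 0.08290448, -0.0175807 , -0.99640241,  1.59752689],
       [ 0.        ,  0.        ,  0.        ,  1.        ]])}
side {'fx': 415.1826584391564, 'fy': 415.1826584391564, 'cx': 315.72752443527656, 'cy': 198.4608304112372, 'extrinsics': array([[-0.99923981, -0.0319434 ,  0.02234793,  0.50667965],
       [-0.03635234,  0.55639746, -0.8301207 ,  0.10027535],
       [ 0.01408254, -0.83030204, -0.55713571,  1.18840268],
       [ 0.        ,  0.        ,  0.        ,  1.        ]])}
{'clock': 0.1, 'joint_pos': array([-1.26361388e+00,  3.13950666e-01,  4.50992067e-02,  1.30357901e+00,
        9.37444569e-07,  1.43122834e+00]), 'qvel': array([-0.00037126, -0.0014699 ,  0.00178586, -0.00099984,  0.00209857,
        0.00128403]), 'tau': array([ 1.31644796e-03, -4.81728709e+01,  2.99242294e+01,  1.28283072e-02,
       -1.66908085e-04,  2.45637307e-05]), 'tcp_pos': array([ 0.24837991, -0.51840721,  0.40388607]), 'orientation': array([-8.14242596e-04,  9.75154994e-01,  2.21522167e-01, -6.79292569e-05]), 'wrist_force': array([ 0.44798903, -0.15578035, -0.18808803]), 'ft_torque': array([0.01542193, 0.0024358 , 0.04425562]), 'finger_gap': 0.08527254491027965}
```

View pics/top0.png

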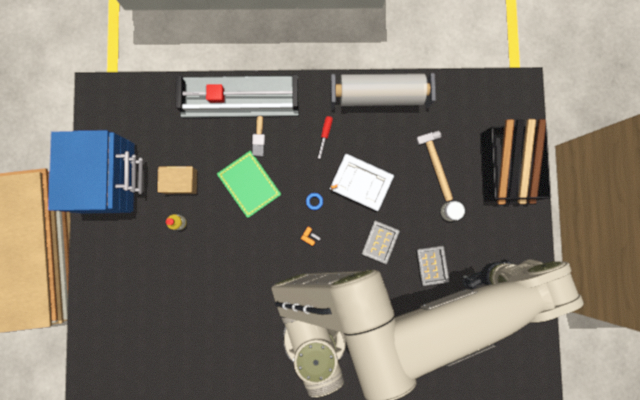

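View pics/side0.png

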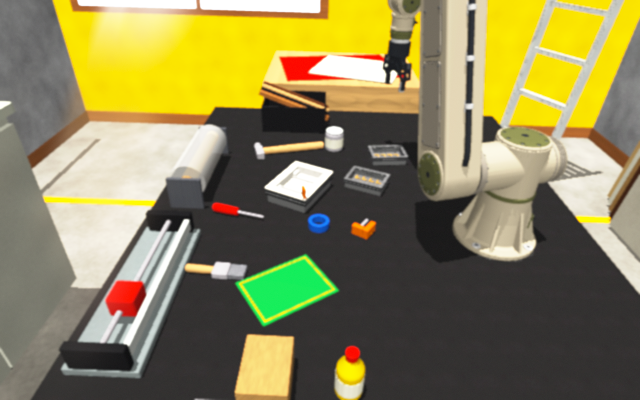

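The cover and stack are at about top (362,182) / side (300,185). The look-alikes are the small grey trays at top (380,242) and (432,265), which have no white cover. The large white one with the orange lug, near top (334,187), fits the description. I'll confirm it in a crop.

Run:
```python
import cv2,numpy as np
t=cv2.imread("pics/top0.png")[140:225,290:410]; s=cv2.imread("pics/side0.png")[145:225,250:350]
t=cv2.resize(t,(480,340),interpolation=cv2.INTER_CUBIC); s=cv2.resize(s,(300,240),interpolation=cv2.INTER_CUBIC)
o=np.zeros((590,480,3),np.uint8); o[:340]=t; o[345:585,:300]=s
cv2.imwrite("pics/crop0.png",o)
```

```text
(no output)
```

View pics/crop0.png

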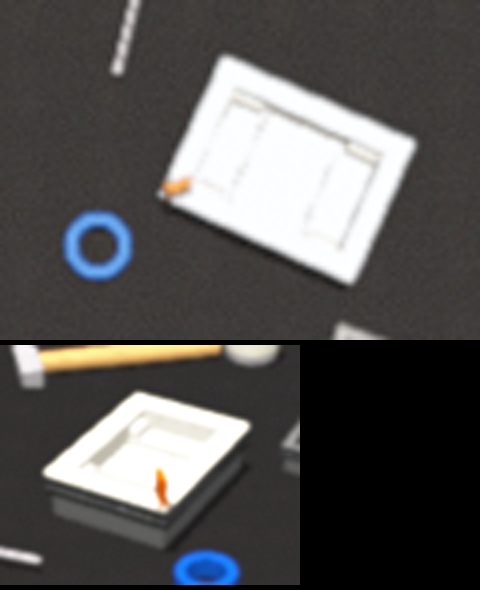

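The crop confirms it: a white tray with an orange lug on its left-lower corner in the top view. Next I'll measure it.

```bash
cat > h.py <<'E'
import numpy as np,cv2
from workcell import calibration
def ray(n,uv):
    c=calibration(n);E=c["extrinsics"];R=E[:3,:3];o=-R.T@E[:3,3]
    d=R.T@np.array([(uv[0]-c["cx"])/c["fx"],(uv[1]-c["cy"])/c["fy"],1.]);return o,d/np.linalg.norm(d)
def plane(n,uv,z):
    o,d=ray(n,uv);return o+d*(z-o[2])/d[2]
def proj(n,P):
    c=calibration(n);E=c["extrinsics"];q=E[:3,:3]@np.asarray(P)+E[:3,3]
    return np.array([c["fx"]*q[0]/q[2]+c["cx"],c["fy"]*q[1]/q[2]+c["cy"]])
def two(a,b):
    o1,d1=ray("top",a);o2,d2=ray("side",b)
    t=np.linalg.lstsq(np.c_[d1,-d2],o2-o1,rcond=None)[0]
    p,q=o1+t[0]*d1,o2+t[1]*d2;return (p+q)/2,np.linalg.norm(p-q)
def biggest(m,box=None):
    m=m.astype(np.uint8)
    if box: k=np.zeros_like(m);k[box[1]:box[3],box[0]:box[2]]=1;m=m*k
    cs,_=cv2.findContours(m,cv2.RETR_EXTERNAL,cv2.CHAIN_APPROX_NONE);return max(cs,key=cv2.contourArea)
def quad(n,cnt,z,grow=.5):
    # cast contour to plane z, min area rectangle in world mm
    P=np.array([plane(n,p[0],z)[:2] for p in cnt],np.float32)*1000
    return cv2.minAreaRect(P),P
E
python3 - <<'E'
from h import *
for n,box in (("top",(320,145,405,220)),("side",(255,150,345,215))):
    im=cv2.imread(f"pics/{n}0.png");hsv=cv2.cvtColor(im,cv2.COLOR_BGR2HSV)
    c=biggest((hsv[...,2]>(150 if n=="top" else 160)),box)
    r,P=quad(n,c,.053);print(n,"cover",r);print(cv2.boxPoints(r).round(1).tolist())
    c=biggest((hsv[...,0]>40)&(hsv[...,0]<85)&(hsv[...,1]>120)|((hsv[...,0]>22)&(hsv[...,0]<=40)&(hsv[...,1]>110)),(200,140,290,225) if n=="top" else (225,245,345,330))
    r,P=quad(n,c,.003);print(n,"mat",r)
    m=(hsv[...,0]<22)&(hsv[...,1]>(70))&(hsv[...,2]>90)
    b=(325,170,345,200) if n=="top" else (290,175,315,210)
    k=np.zeros(m.shape,bool);k[b[1]:b[3],b[0]:b[2]]=1;ys,xs=np.nonzero(m&k)
    w=hsv[ys,xs,1].astype(float);print(n,"lug px",(xs*w).sum()/w.sum(),(ys*w).sum()/w.sum(),xs.min(),xs.max(),ys.min(),ys.max(),len(xs))
    print(plane(n,((xs*w).sum()/w.sum(),(ys*w).sum()/w.sum()),.078))
E
```

```text
top cover ((561.8912353515625, -179.74346923828125), (194.65927124023438, 145.06251525878906), 64.5489273071289)
[[454.6000061035156, -236.5], [585.5999755859375, -298.79998779296875], [669.2000122070312, -123.0], [538.2000122070312, -60.70000076293945]]
top mat ((602.9816284179688, 341.5365295410156), (11.300981521606445, 3.7222087383270264), 0.1038195863366127)
top lug px 333.2666145426114 186.3123534010946 330 336 185 188 20
[ 0.54385398 -0.07537089  0.078     ]
side cover ((565.3563232421875, -175.99954223632812), (202.1894989013672, 148.42604064941406), 64.5047607421875)
[[454.8999938964844, -235.3000030517578], [588.7999877929688, -299.20001220703125], [675.9000244140625, -116.69999694824219], [541.9000244140625, -52.79999923706055]]
side mat ((570.1488037109375, 239.9285888671875), (205.88963317871094, 157.6196746826172), 34.26359176635742)
side lug px 303.38462660443406 192.1710910151692 302 305 186 198 42
[ 0.54655368 -0.06090115  0.078     ]
```

Run:
```python
from h import *
K=6
def up(c): return (c+.5)/K-.5
ctrs=[]
for n,box in (("top",(325,148,400,215)),("side",(258,155,340,212))):
    im=cv2.imread(f"pics/{n}0.png")
    print(n,"cam",-calibration(n)["extrinsics"][:3,:3].T@calibration(n)["extrinsics"][:3,3])
    B=cv2.resize(im,None,fx=K,fy=K,interpolation=cv2.INTER_LINEAR)
    hsv=cv2.cvtColor(B,cv2.COLOR_BGR2HSV)
    for th in (130,160,190):
        c=biggest(hsv[...,2]>th,[v*K for v in box])
        P=np.array([plane(n,up(p[0]),.053)[:2] for p in c],np.float32)*1000
        r=cv2.minAreaRect(P);M=cv2.moments(P.reshape(-1,1,2));print(th,np.round(r[0],1),np.round(r[1],1),round(r[2],2),"centroid",M["m10"]/M["m00"],M["m01"]/M["m00"])
    H,S,V=[hsv[...,i].astype(int) for i in range(3)]
    b=[v*K for v in ((195,135,300,230) if n=="top" else (220,240,350,335))]
    c=biggest((H>22)&(H<85)&(S>90)&(V>90),b)
    P=np.array([plane(n,up(p[0]),.003)[:2] for p in c],np.float32)*1000
    print("mat",cv2.minAreaRect(P))
    b=[v*K for v in ((325,175,345,200) if n=="top" else (295,180,312,205))]
    c=biggest((H<22)&(S>80)&(V>90),b);M=cv2.moments(c);u=up(np.array([M["m10"],M["m01"]])/M["m00"]);print("lug",u,cv2.contourArea(c)/K/K, [plane(n,u,z).round(4)[:2] for z in (.07,.075,.08)])
    ctrs.append(u)
print(two(*ctrs))
```

```text
top cam [3.68386867e-01 1.52756479e-03 1.63391912e+00]
130 [ 562.1 -179.6] [197.7 147.5] 64.52 centroid 562.073759699958 -179.69972730999527
160 [ 562.1 -179.5] [195.1 145. ] 64.5 centroid 562.0016184234994 -179.73144501448405Traceback (most recent call last):
  File "<stdin>", line 12, in <module>
  File "h.py", line 7, in plane
    o,d=ray(n,uv);return o+d*(z-o[2])/d[2]
        ~~~^^^^^^
  File "h.py", line 4, in ray
    c=calibration(n);E=c["extrinsics"];R=E[:3,:3];o=-R.T@E[:3,3]
ValueError: time passes only in moves, steps and waits
```

```bash
sed -i 's/^from workcell import calibration/import workcell\n_C={}\ndef calibration(n):\n    if n not in _C: _C[n]=workcell.calibration(n)\n    return _C[n]/' h.py
python3 - <<'E'
from h import *
K=6
def up(c): return (c+.5)/K-.5
ctrs=[]
for n,box in (("top",(325,148,400,215)),("side",(258,155,340,212))):
    im=cv2.imread(f"pics/{n}0.png")
    B=cv2.resize(im,None,fx=K,fy=K,interpolation=cv2.INTER_LINEAR)
    hsv=cv2.cvtColor(B,cv2.COLOR_BGR2HSV)
    for th in (130,160,190,210):
        c=biggest(hsv[...,2]>th,[v*K for v in box])
        P=np.array([plane(n,up(p[0]),.053)[:2] for p in c],np.float32)*1000
        r=cv2.minAreaRect(P);M=cv2.moments(P.reshape(-1,1,2));print(th,np.round(r[0],1),np.round(r[1],1),round(r[2],2),"centroid",M["m10"]/M["m00"],M["m01"]/M["m00"])
    H,S,V=[hsv[...,i].astype(int) for i in range(3)]
    b=[v*K for v in ((195,135,300,230) if n=="top" else (220,240,350,335))]
    c=biggest((H>22)&(H<85)&(S>90)&(V>90),b)
    P=np.array([plane(n,up(p[0]),.003)[:2] for p in c],np.float32)*1000
    print("mat",cv2.minAreaRect(P))
    b=[v*K for v in ((325,175,345,200) if n=="top" else (295,180,312,205))]
    c=biggest((H<22)&(S>80)&(V>90),b);M=cv2.moments(c);u=up(np.array([M["m10"],M["m01"]])/M["m00"]);print("lug",u,cv2.contourArea(c)/K/K, [plane(n,u,z).round(4)[:2] for z in (.07,.075,.08)])
    ctrs.append(u)
print(two(*ctrs))
E
```

```text
130 [ 562.1 -179.6] [197.7 147.5] 64.52 centroid 562.073759699958 -179.69972730999527
160 [ 562.1 -179.5] [195.1 145. ] 64.5 centroid 562.0016184234994 -179.73144501448405
190 [ 562.  -179.3] [192.5 142.5] 64.52 centroid 561.9825639339638 -179.7988733023333
210 [ 562.  -179.2] [190.6 140.6] 64.45 centroid 562.0091413999394 -180.0798052227717
mat ((567.22900390625, 237.31915283203125), (208.0723114013672, 157.70115661621094), 34.502140045166016)
lug [333.35741031 186.34874608] 17.72222222222222 [array([ 0.5446, -0.0761]), array([ 0.5441, -0.0758]), array([ 0.5435, -0.0756])]
130 [ 564.9 -176.2] [207.1 152. ] 64.7 centroid 564.9655669294741 -175.93805001534724
160 [ 565.  -176.1] [203.8 149.9] 64.51 centroid 564.9657886057378 -175.83146492644042
190 [ 564.9 -175.9] [201.  147.6] 64.55 centroid 564.9812744317421 -175.71401921648857
210 [ 564.8 -175.6] [198.8 146.2] 64.58 centroid 564.9695120301404 -175.64308320949752
mat ((569.8639526367188, 239.49166870117188), (207.0884246826172, 159.06056213378906), 34.416656494140625)
lug [303.38004333 192.20056586] 36.68055555555556 [array([ 0.5472, -0.073 ]), array([ 0.5468, -0.0654]), array([ 0.5464, -0.0577])]
(array([ 0.54613397, -0.07623431,  0.06775852]), np.float64(0.002507628927877163))
```

```bash
cat >> h.py <<'E'
from scipy.spatial.transform import Rotation as Rn
C=np.array([.5635,-.178,.050]);PHI=np.deg2rad(64.5);MAT=np.array([.5685,.2384,.003])
def Rz(a): return Rn.from_euler("z",a).as_matrix()
LUG=C+Rz(PHI)@np.array([.084,.059,.020]);FAR=C+Rz(PHI)@np.array([-.095,-.070,0])
def pose():
    s=workcell.get_state();q=s["orientation"];return s["tcp_pos"],Rn.from_quat([q[1],q[2],q[3],q[0]]).as_matrix(),s
def down(xyaw): # tool down, tool x at world yaw (deg)
    return Rz(np.deg2rad(xyaw))@np.diag([1.,-1,-1])
def delta(p,R,p2,R2):
    return R.T@(p2-p)*1000,np.degrees(Rn.from_matrix(R.T@R2).as_rotvec())
E
python3 - <<'E'
from h import *
p,R,s=pose();np.set_printoptions(precision=2,suppress=True)
print(LUG,FAR)
print(delta(p,R,np.array([LUG[0],LUG[1],.300]),down(109.5)))
E
```

```text
[ 0.55 -0.08  0.07] [ 0.59 -0.29  0.05]
(array([ 459.55, -269.35,  104.43]), array([ -0.07,  -0.08, -83.9 ]))
```

```bash
python3 -m crank '[[46,-27,0,0,0,0,0.5],[46,-27,0,0,0,0,0.5],[46,-27,0,0,0,0,0.5],[46,-27,0,0,0,0,0.5],[46,-27,0,0,0,0,0.5],[46,-27,0,0,0,0,0.5],[46,-27,0,0,0,0,0.5],[46,-27,0,0,0,0,0.5]]' 80; python3 -m crank '[[0,0,0,0,0,-10.5,0.5],[0,0,0,0,0,-10.5,0.5],[0,0,0,0,0,-10.5,0.5],[0,0,0,0,0,-10.5,0.5],[0,0,0,0,0,-10.5,0.5],[0,0,0,0,0,-10.5,0.5],[0,0,0,0,0,-10.4,0.5],[0,0,0,0,0,0,0.5]]'
python3 - <<'E'
from h import *
p,R,s=pose();np.set_printoptions(precision=2,suppress=True)
print(p,s["joint_pos"],s["finger_gap"],s["wrist_force"])
print(delta(p,R,np.array([LUG[0],LUG[1],.300]),down(109.5)))
E
```

```text
clock: 1.1
tcp_pos: [0.4876, -0.1632, 0.4044]
orientation: [-0.0, 0.975, 0.222, -0.0]
wrist_force: [1.2, -0.9, -0.7]
finger_gap: 0.0427
clock: 2.1
tcp_pos: [0.4869, -0.1647, 0.4043]
orientation: [-0.0, 0.65, 0.76, -0.0]
wrist_force: [-0.4, 0.4, 0.6]
finger_gap: 0.043
[ 0.49 -0.16  0.4 ] [-0.48  0.2  -0.11  1.27 -0.    0.93] 0.04303778577496338 [-0.36  0.4   0.63]
(array([ 77.62,  72.49, 104.29]), array([ -0.04,  -0.03, -10.61]))
```

```bash
python3 -m crank '[[13,12,17.4,0,0,0,0.5],[13,12,17.4,0,0,0,0.5],[13,12,17.4,0,0,0,0.5],[13,12,17.4,0,0,0,0.5],[13,12,17.4,0,0,0,0.5],[12.6,12.5,17.3,0,0,0,0.5],[0,0,0,0,0,-10.6,0.5],[0,0,0,0,0,0,0.5]]'
python3 - <<'E'
from h import *
p,R,s=pose();np.set_printoptions(precision=2,suppress=True)
print(p,s["finger_gap"],s["wrist_force"])
print(delta(p,R,np.array([LUG[0],LUG[1],.300]),down(109.5)))
g=p+R[:,2]*.173
T=[]
for n in ("top","side"):
    im=workcell.read_camera(n);cv2.imwrite(f"pics/{n}1.png",im)
    u=proj(n,g);l=proj(n,LUG+[0,0,.017]);print(n,u,l)
    x,y=int(u[0]),int(u[1]);x0,y0=max(0,x-50),max(0,y-35)
    c=cv2.resize(im[y0:y0+80,x0:x0+100],None,fx=6,fy=3*2,interpolation=cv2.INTER_CUBIC)[:,:];
    for q,col in((u,(0,0,255)),(l,(255,0,0))): cv2.circle(c,(int((q[0]-x0+.5)*6),int((q[1]-y0+.5)*6)),4,col,1)
    cv2.imwrite(f"pics/c1{n}.png",c)
E
```

```text
clock: 3.1
tcp_pos: [0.5468, -0.0761, 0.2995]
orientation: [-0.0, 0.577, 0.817, -0.0]
wrist_force: [-0.0, -0.2, 1.1]
finger_gap: 0.0428
[ 0.55 -0.08  0.3 ] 0.04282960845877888 [-0.05 -0.17  1.08]
(array([-0.5 , -0.6 , -0.48]), array([-0.04, -0.02,  0.02]))
top [334.12 183.92] [333.77 185.3 ]
side [303.74 175.08] [303.76 186.63]
```

View pics/c1top.png

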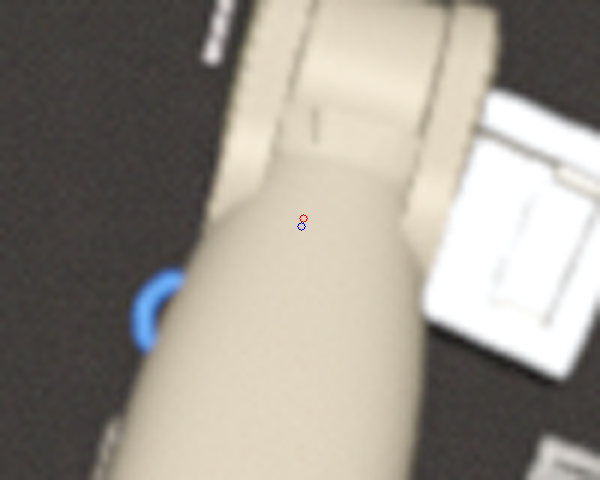

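View pics/c1side.png

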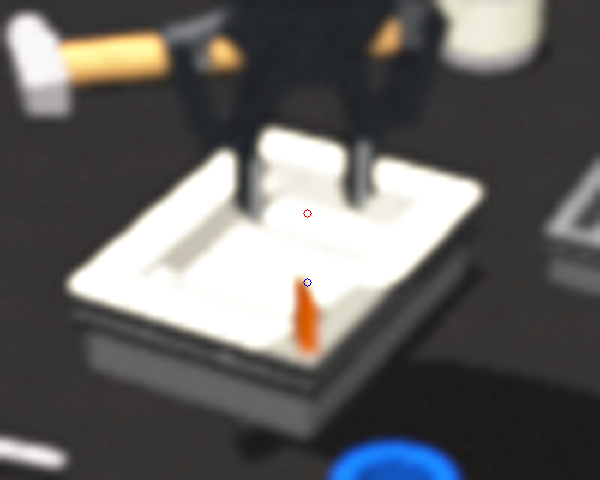

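Side view: the fingertips, at crop x about 252 and 360 (midpoint 306), straddle the lug at x of about 305. Lateral alignment is within about 1 mm, so I can descend.

```bash
python3 -m crank '[[-0.5,-0.6,11.3,0,0,0,0.5],[0,0,11.3,0,0,0,0.5],[0,0,11.3,0,0,0,0.5],[0,0,11.3,0,0,0,0.5],[0,0,11.3,0,0,0,0.5],[0,0,11.5,0,0,0,0.5],[0,0,0,0,0,0,0.3],[0,0,0,0,0,0,0.25]]'
python3 - <<'E'
from h import *
p,R,s=pose();np.set_printoptions(precision=4,suppress=True)
print(p,s["finger_gap"],s["wrist_force"])
im=workcell.read_camera("side");cv2.imwrite("pics/side2.png",im)
cv2.imwrite("pics/c2side.png",cv2.resize(im[150:215,255:345],None,fx=8,fy=8,interpolation=cv2.INTER_CUBIC))
E
```

```text
clock: 4.2
tcp_pos: [0.5462, -0.0775, 0.2325]
orientation: [0.0, 0.576, 0.817, 0.0]
wrist_force: [-0.0, -0.7, 0.5]
finger_gap: 0.0213
[ 0.5462 -0.0775  0.2325] 0.021264715645931066 [-0.0125 -0.6631  0.4774]
```

View pics/c2side.png

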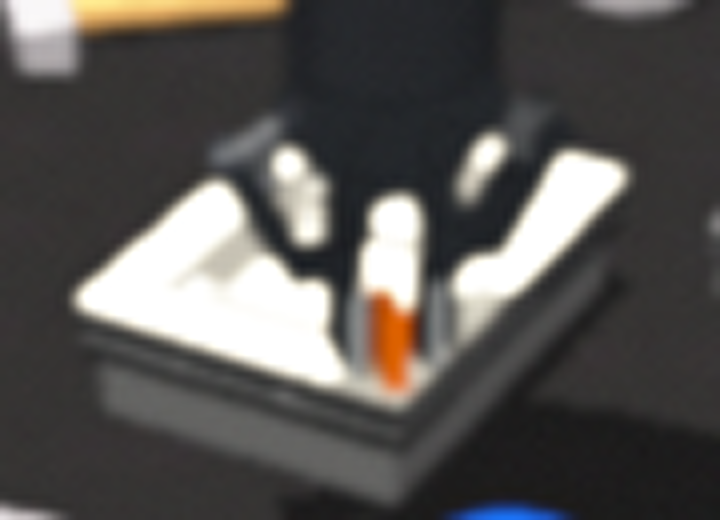

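The lug, at crop x 375–412, sits between the pads (inner edges about 370 and 425), slightly toward +x. I'll shift y by +1 mm and close stepwise while watching the force.

```bash
python3 -m crank '[[0,1,0,0,0,0,0.2],[0,0,0.5,0,0,0,0.17],[0,0,0.5,0,0,0,0.16],[0,0,0,0,0,0,0.15],[0,0,0,0,0,0,0.14],[0,0,0,0,0,0,0.14],[0,0,0,0,0,0,0.14],[0,0,0,0,0,0,0.14]]' 20
python3 - <<'E'
from h import *
p,R,s=pose();np.set_printoptions(precision=4,suppress=True)
print(p,s["finger_gap"],s["wrist_force"],s["ft_torque"],R.T@s["wrist_force"])
E
```

```text
clock: 5.25
tcp_pos: [0.547, -0.0772, 0.2314]
orientation: [0.0, 0.576, 0.817, -0.0]
wrist_force: [-0.3, -0.4, -0.1]
finger_gap: 0.0118
[ 0.547  -0.0772  0.2314] 0.011836366894959626 [-0.3438 -0.3928 -0.0825] [-0.0268 -0.0304  0.0284] [-0.2547 -0.4557  0.0826]
```

```bash
python3 -m crank '[[0,0,0,0,0,0,0.13],[0,0,0,0,0,0,0.125],[0,0,0,0,0,0,0.12],[0,0,0,0,0,0,0.12],[0,0,0,0,0,0,0.12],[0,0,0,0,0,0,0.12],[0,0,0,0,0,0,0.12],[0,0,0,0,0,0,0.12]]' 20
python3 - <<'E'
from h import *
p,R,s=pose();np.set_printoptions(precision=4,suppress=True)
print(p,s["finger_gap"],s["wrist_force"],s["ft_torque"],R.T@s["wrist_force"])
E
```

```text
clock: 6.25
tcp_pos: [0.547, -0.0771, 0.2314]
orientation: [-0.0, 0.576, 0.817, -0.0]
wrist_force: [-1.9, 0.5, 1.0]
finger_gap: 0.0106
[ 0.547  -0.0771  0.2314] 0.010619648721031435 [-1.888   0.5316  0.9582] [-0.0725  0.1662  0.0077] [ 1.1342 -1.6004 -0.9581]
```

Light contact shows as −1.6 N along tool y, so I'll move −0.4 mm in y and grip.

```bash
python3 -m crank '[[0,-0.4,0,0,0,0,0.12],[0,0,0,0,0,0,0.11],[0,0,0,0,0,0,0.1],[0,0,0,0,0,0,0.05],[0,0,0,0,0,0,0],[0,0,0,0,0,0,0],[0,0,0,0,0,0,0],[0,0,0,0,0,0,0]]' 80
python3 - <<'E'
from h import *
p,R,s=pose();np.set_printoptions(precision=4,suppress=True)
print(p,s["finger_gap"],s["wrist_force"],s["ft_torque"],R.T@s["wrist_force"])
E
```

```text
clock: 7.25
tcp_pos: [0.5467, -0.0773, 0.2316]
orientation: [0.0, 0.576, 0.817, 0.0]
wrist_force: [-1.3, 0.6, 4.2]
finger_gap: 0.009
[ 0.5467 -0.0773  0.2316] 0.009012163838601615 [-1.2555  0.5559  4.1726] [ 0.1269  0.1413 -0.0481] [ 0.9439 -0.995  -4.1731]
```

```bash
cat >> h.py <<'E'
def peel(p,R,deg):
    d=LUG-FAR;d[2]=0;d/=np.linalg.norm(d);a=np.cross(d,[0,0,1])
    piv=FAR+d*.002
    Q=Rn.from_rotvec(np.deg2rad(deg)*a).as_matrix()
    return delta(p,R,piv+Q@(p-piv),Q@R)
E
python3 - <<'E'
from h import *
np.set_printoptions(precision=3,suppress=True)
p,R,s=pose();print(FAR,LUG)
for d in (0.5,1,1.2):print(peel(p,R,d))
# check composition of 8 rows of 1 deg vs exact
sh,tr=peel(p,R,1.);P,Q=p,R
for i in range(18): P,Q=P+Q@np.round(sh,1)/1000,Q@Rn.from_rotvec(np.deg2rad(np.round(tr,2))).as_matrix()
print(delta(P,Q,*(lambda e:(p+R@e[0]/1000,R@Rn.from_rotvec(np.deg2rad(e[1])).as_matrix()))(peel(p,R,18.))))
E
```

```text
[ 0.586 -0.294  0.05 ] [ 0.546 -0.077  0.07 ]
(array([-1.572, -0.257, -1.896]), array([-0.081,  0.493,  0.   ]))
(array([-3.161, -0.517, -3.778]), array([-0.162,  0.987,  0.   ]))
(array([-3.801, -0.622, -4.527]), array([-0.194,  1.184,  0.   ]))
(array([ 0.664, -0.347,  0.473]), array([-0.035, -0.058, -0.001]))
```

```bash
python3 -m crank '[[-1.57,-0.26,-1.9,-0.08,0.49,0,0],[-1.57,-0.26,-1.9,-0.08,0.49,0,0],[-3.16,-0.52,-3.78,-0.16,0.99,0,0],[-3.16,-0.52,-3.78,-0.16,0.99,0,0],[-3.16,-0.52,-3.78,-0.16,0.99,0,0],[-3.16,-0.52,-3.78,-0.16,0.99,0,0],[-3.16,-0.52,-3.78,-0.16,0.99,0,0],[0,0,0,0,0,0,0]]'
python3 - <<'E'
from h import *
p,R,s=pose();np.set_printoptions(precision=4,suppress=True)
print(p,s["finger_gap"],s["wrist_force"],s["ft_torque"])
im=workcell.read_camera("side");cv2.imwrite("pics/side3.png",im)
cv2.imwrite("pics/c3side.png",cv2.resize(im[140:215,255:345],None,fx=8,fy=8,interpolation=cv2.INTER_CUBIC))
E
```

```text
clock: 8.25
tcp_pos: [0.5506, -0.0976, 0.2537]
orientation: [-0.037, 0.576, 0.816, 0.037]
wrist_force: [-0.2, 0.2, 0.9]
finger_gap: 0.0088
[ 0.5506 -0.0976  0.2537] 0.008827812414820736 [-0.1571  0.1864  0.9017] [-0.0192  0.0667  0.065 ]
```

View pics/c3side.png

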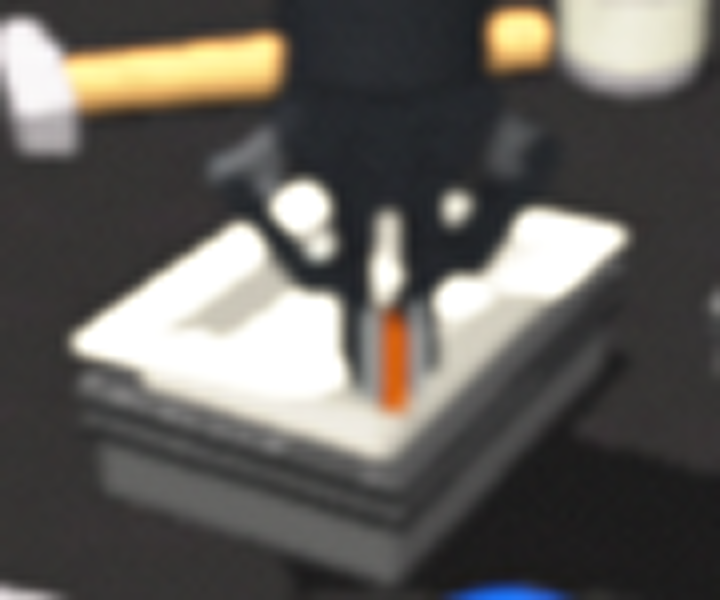

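The lug corner has risen. The stack's base corner is unchanged (before at row 150+505/8≈213, now 140+582/8≈213), and forces are under 1 N. I'll continue.

```bash
python3 -m crank '[[-1.57,-0.26,-1.9,-0.08,0.49,0,0],[-1.57,-0.26,-1.9,-0.08,0.49,0,0],[-3.16,-0.52,-3.78,-0.16,0.99,0,0],[-3.16,-0.52,-3.78,-0.16,0.99,0,0],[-3.16,-0.52,-3.78,-0.16,0.99,0,0],[-3.16,-0.52,-3.78,-0.16,0.99,0,0],[-3.16,-0.52,-3.78,-0.16,0.99,0,0],[0,0,0,0,0,0,0]]'
python3 - <<'E'
from h import *
p,R,s=pose();np.set_printoptions(precision=4,suppress=True)
print(p,s["finger_gap"],s["wrist_force"],s["ft_torque"])
im=workcell.read_camera("side");cv2.imwrite("pics/side4.png",im)
cv2.imwrite("pics/c4side.png",cv2.resize(im[140:215,255:345],None,fx=8,fy=8,interpolation=cv2.INTER_CUBIC))
E
```

```text
clock: 9.3
tcp_pos: [0.5544, -0.1195, 0.2731]
orientation: [-0.075, 0.573, 0.813, 0.073]
wrist_force: [-0.6, 0.6, 0.3]
finger_gap: 0.0087
[ 0.5544 -0.1195  0.2731] 0.008730706045960155 [-0.6066  0.5944  0.3218] [-0.2494  0.0478  0.037 ]
```

View pics/c4side.png

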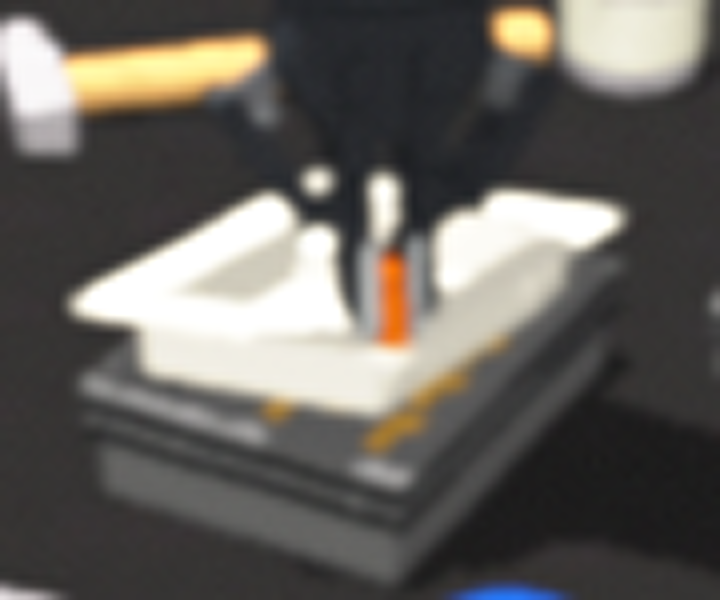

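Peeling cleanly: the contents are visible beneath, and the stack outline is unmoved. I'll finish the turn with 7° more.

```bash
python3 -m crank '[[-3.16,-0.52,-3.78,-0.16,0.99,0,0],[-3.16,-0.52,-3.78,-0.16,0.99,0,0],[-3.16,-0.52,-3.78,-0.16,0.99,0,0],[-3.16,-0.52,-3.78,-0.16,0.99,0,0],[-3.16,-0.52,-3.78,-0.16,0.99,0,0],[-3.16,-0.52,-3.78,-0.16,0.99,0,0],[-3.16,-0.52,-3.78,-0.16,0.99,0,0],[0,0,0,0,0,0,0]]'
python3 - <<'E'
from h import *
p,R,s=pose();np.set_printoptions(precision=4,suppress=True)
print(p,s["finger_gap"],s["wrist_force"],s["ft_torque"])
T=[]
for n,b in (("side",(140,215,255,345)),("top",(145,220,300,410))):
    im=workcell.read_camera(n);cv2.imwrite(f"pics/{n}5.png",im)
    T.append(cv2.resize(im[b[0]:b[1],b[2]:b[3]],(480,300) if n=="top" else (440,290),interpolation=cv2.INTER_CUBIC))
o=np.zeros((600,480,3),np.uint8);o[:290,:440]=T[0];o[300:]=T[1];cv2.imwrite("pics/c5.png",o)
print(R.T@[0,0,1])
E
```

```text
clock: 10.35
tcp_pos: [0.5595, -0.1477, 0.2926]
orientation: [-0.118, 0.569, 0.806, 0.116]
wrist_force: [0.2, 0.1, -0.1]
finger_gap: 0.0087
[ 0.5595 -0.1477  0.2926] 0.00867134957716346 [ 0.2314  0.1375 -0.1012] [-0.4927 -0.1372  0.0384]
[ 0.3218  0.0524 -0.9454]
```

View pics/c5.png

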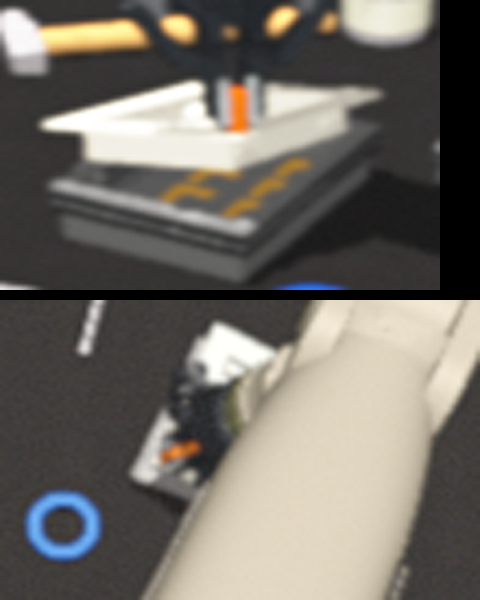

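```bash
python3 -m crank '[[0.48,0.08,-1.42,0,0,0,0],[0.48,0.08,-1.42,0,0,0,0],[0.48,0.08,-1.42,0,0,0,0],[0.48,0.08,-1.42,0,0,0,0],[0.48,0.08,-1.42,0,0,0,0],[0.48,0.08,-1.42,0,0,0,0],[0.48,0.08,-1.42,0,0,0,0],[0,0,0,0,0,0,0]]'
python3 - <<'E'
from h import *
p,R,s=pose();np.set_printoptions(precision=4,suppress=True)
print(p,s["finger_gap"],s["wrist_force"],s["ft_torque"])
im=workcell.read_camera("side");cv2.imwrite("pics/side6.png",im)
cv2.imwrite("pics/c6side.png",cv2.resize(im[140:215,255:345],None,fx=8,fy=8,interpolation=cv2.INTER_CUBIC))
E
```

```text
clock: 11.45
tcp_pos: [0.5594, -0.1472, 0.3032]
orientation: [-0.118, 0.568, 0.806, 0.116]
wrist_force: [-0.1, -0.4, -0.5]
finger_gap: 0.0085
[ 0.5594 -0.1472  0.3032] 0.008488489298775695 [-0.0944 -0.3539 -0.5209] [-0.2613  0.0118  0.0248]
```

View pics/c6side.png

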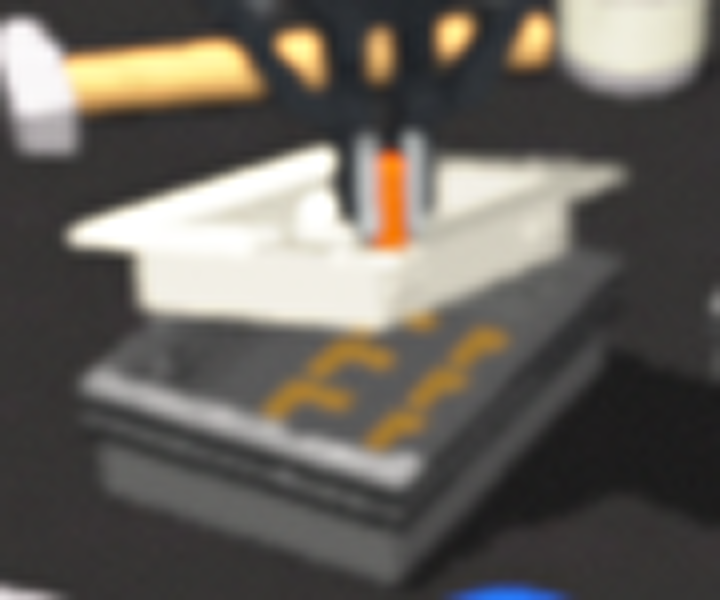

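The cover is free and the stack outline is unchanged. Lifting clear.

```bash
python3 -m crank '[[1.3,0.2,-3.8,0,0,0,0],[2.6,0.4,-7.6,0,0,0,0],[3.86,0.63,-11.34,0,0,0,0],[3.86,0.63,-11.34,0,0,0,0],[3.86,0.63,-11.34,0,0,0,0],[3.86,0.63,-11.34,0,0,0,0],[2.6,0.4,-7.6,0,0,0,0],[0,0,0,0,0,0,0]]'
python3 - <<'E'
from h import *
p,R,s=pose();np.set_printoptions(precision=4,suppress=True)
print(p,s["finger_gap"],s["wrist_force"],s["ft_torque"])
t=delta(p,R,p,down(109.5));print(t)
# hold cover centre roughly fixed while levelling: pivot grasp point
G=p+R[:,2]*.155
print(G,delta(p,R,G+[0,0,.155],down(109.5)))
E
```

```text
clock: 12.5
tcp_pos: [0.5594, -0.1472, 0.3719]
orientation: [-0.117, 0.568, 0.806, 0.116]
wrist_force: [-0.7, 0.3, -1.1]
finger_gap: 0.0084
[ 0.5594 -0.1472  0.3719] 0.008380050309272573 [-0.6784  0.3364 -1.1189] [-0.2799  0.0164 -0.0011]
(array([0., 0., 0.]), array([  3.0762, -18.7341,   0.1081]))
[ 0.5505 -0.0976  0.2253] (array([49.7505,  8.2177,  8.4314]), array([  3.0762, -18.7341,   0.1081]))
```

```bash
python3 -m crank '[[6.33,1.04,0.13,0.38,-2.34,0.01,0],[6.33,1.04,0.13,0.38,-2.34,0.01,0],[6.33,1.04,0.13,0.38,-2.34,0.01,0],[6.33,1.04,0.13,0.38,-2.34,0.01,0],[6.33,1.04,0.13,0.38,-2.34,0.01,0],[6.33,1.04,0.13,0.38,-2.34,0.01,0],[6.33,1.04,0.13,0.38,-2.34,0.01,0],[6.33,1.04,0.13,0.38,-2.34,0.01,0]]'
python3 - <<'E'
from h import *
p,R,s=pose();np.set_printoptions(precision=4,suppress=True)
print(p,s["finger_gap"],s["wrist_force"],s["ft_torque"])
print(delta(p,R,p,down(109.5))[1])
T=[]
for n,b in (("side",(100,230,230,390)),("top",(130,230,280,420))):
    im=workcell.read_camera(n);cv2.imwrite(f"pics/{n}7.png",im)
    T.append(cv2.resize(im[b[0]:b[1],b[2]:b[3]],(480,290),interpolation=cv2.INTER_CUBIC))
o=np.zeros((600,480,3),np.uint8);o[:290]=T[0];o[300:590]=T[1];cv2.imwrite("pics/c7.png",o)
G=p+R[:,2]*.155
for phi in (34.5,64.5):
    L=MAT+Rz(np.deg2rad(phi))@np.array([.084,.059,.0]);L[2]=.203+.026+.155
    print(phi,L,np.hypot(*L[:2]),delta(p,R,L,down(109.5+phi-64.5)))
E
```

```text
clock: 13.5
tcp_pos: [0.5502, -0.0971, 0.3796]
orientation: [0.0, 0.577, 0.817, -0.001]
wrist_force: [-0.4, -0.2, -1.1]
finger_gap: 0.0089
[ 0.5502 -0.0971  0.3796] 0.00887623168834637 [-0.4226 -0.2037 -1.1433] [0.1232 0.0536 0.0863]
[-0.0369  0.0863  0.0218]
34.5 [0.6043 0.3346 0.384 ] 0.6907583749365406 (array([388.8328, 195.2291,  -5.084 ]), array([-0.0134,  0.094 , 30.0218]))
64.5 [0.5514 0.3396 0.384 ] 0.6476058621654158 (array([411.237 , 147.0479,  -5.0867]), array([-0.0369,  0.0863,  0.0218]))
```

View pics/c7.png

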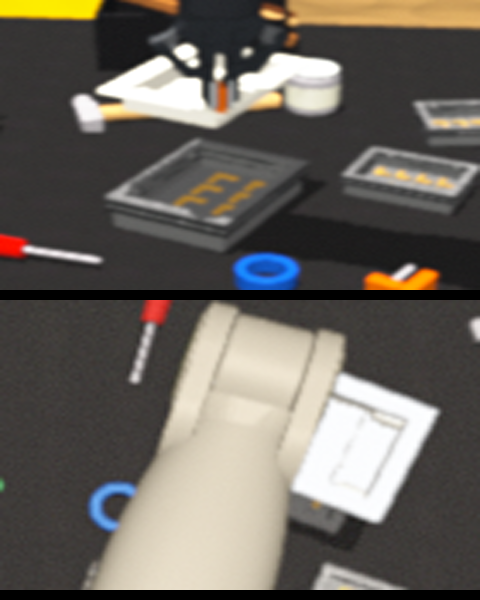

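The cover is free and level at about z=0.2, with the stack alone below it. Carrying it to the mat.

```bash
python3 -m crank '[[10,5,0,0,0,0,0],[20,10,0,0,0,0,0],[30,15,0,0,0,0,0],[30,15,-1,0,0,0,0],[30,15,-1,0,0,0,0],[30,15,-1,0,0,0,0],[30,15,-1,0,0,0,0],[30,15,-1,0,0,0,0]]'; python3 -m crank '[[30,15,0,0,0,0,0],[30,15,0,0,0,0,0],[30,15,0,0,0,0,0],[30,15,0,0,0,0,0],[30,15,0,0,0,0,0],[20,10,0,0,0,0,0],[8,5,0,0,0,0,0],[0,0,0,0,0,0,0]]'; python3 -m crank '[[0,0,0,0,0,2,0],[0,0,0,0,0,5,0],[0,0,0,0,0,5,0],[0,0,0,0,0,5,0],[0,0,0,0,0,5,0],[0,0,0,0,0,5,0],[0,0,0,0,0,3,0],[0,0,0,0,0,0,0]]'
cat > m.py <<'E'
from h import *
import sys
k=sys.argv[1];K=6;up=lambda c:(c+.5)/K-.5
p,R,s=pose();np.set_printoptions(precision=4,suppress=True)
print(p,s["finger_gap"],s["wrist_force"],s["ft_torque"])
L=MAT+Rz(np.deg2rad(34.5))@np.array([.084,.059,.0]);L[2]=.203+.026+.155
print(delta(p,R,L,down(79.5)))
cc=MAT+[0,0,.2];cor={}
for n in ("side","top"):
    im=workcell.read_camera(n);cv2.imwrite(f"pics/{n}{k}.png",im)
    u=proj(n,cc);x,y=int(u[0]),int(u[1]);x0,y0=max(0,x-75),max(0,y-60)
    c=cv2.resize(im[y0:y0+120,x0:x0+150],None,fx=5,fy=5,interpolation=cv2.INTER_CUBIC)
    for dx,dy in((.095,.07),(-.095,.07),(-.095,-.07),(.095,-.07),(0,0)):
        q=proj(n,cc+Rz(np.deg2rad(34.5))@np.array([dx,dy,0]));print(n,dx,dy,q)
        cv2.circle(c,(int((q[0]-x0+.5)*5),int((q[1]-y0+.5)*5)),4,(255,0,255),1)
    print(x0,y0);cv2.imwrite(f"pics/c{k}{n}.png",c)
E
python3 m.py 8
```

```text
clock: 14.6
tcp_pos: [0.5793, 0.1368, 0.3847]
orientation: [-0.001, 0.577, 0.817, 0.0]
wrist_force: [0.5, -0.2, -1.4]
finger_gap: 0.009
clock: 15.6
tcp_pos: [0.6045, 0.3337, 0.3845]
orientation: [-0.001, 0.577, 0.817, -0.0]
wrist_force: [0.6, -0.7, -1.6]
finger_gap: 0.0085
clock: 16.6
tcp_pos: [0.6046, 0.3323, 0.3854]
orientation: [-0.0, 0.769, 0.639, 0.0]
wrist_force: [0.1, -0.2, -1.0]
finger_gap: 0.0084
[0.6046 0.3323 0.3854] 0.008355146830825342 [ 0.0775 -0.2334 -1.0038] [ 0.0936 -0.0416  0.0058]
(array([ 2.2296, -0.6964,  1.3972]), array([-0.0293, -0.0535, -0.0708]))
side 0.095 0.07 [259.9173 253.0827]
side -0.095 0.07 [340.8417 222.1255]
side -0.095 -0.07 [306.2586 191.2852]
side 0.095 -0.07 [230.7584 215.8532]
side 0 0 [285.4965 218.9721]
210 158
top 0.095 0.07 [205.2097 164.7763]
top -0.095 0.07 [238.1687 211.9101]
top -0.095 -0.07 [273.458  187.1738]
top 0.095 -0.07 [240.4245 140.5094]
top 0 0 [239.3043 175.9654]
164 115
```

View pics/c8side.png

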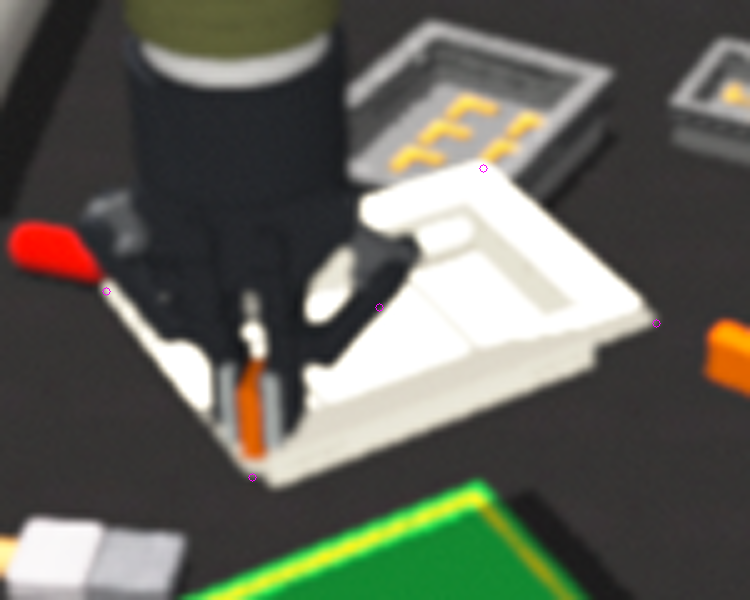

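View pics/c8top.png

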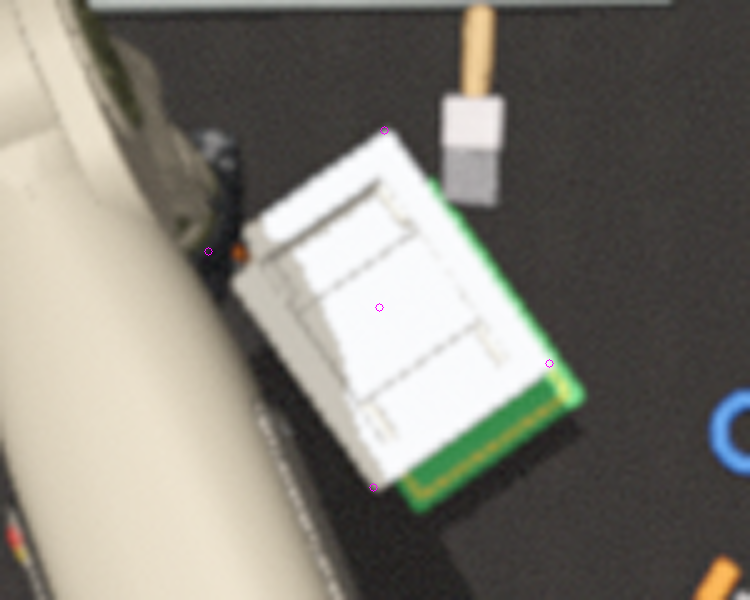

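The white tray's corners lie within about 1 px (3 mm) of the predicted level, centred pose in both views. I'll make the small leftover correction, then triangulate three rim corners to check level.

```bash
python3 -m crank '[[1.1,-0.4,0.7,0,0,0,0],[1.1,-0.3,0.7,0,0,0,0],[0,0,0,0,0,0,0],[0,0,0,0,0,0,0],[0,0,0,0,0,0,0],[0,0,0,0,0,0,0],[0,0,0,0,0,0,0],[0,0,0,0,0,0,0]]'
python3 m.py 9 | head -2
cat > t.py <<'E'
from h import *
import sys
k=sys.argv[1]
np.set_printoptions(precision=1,suppress=True)
ims={n:cv2.cvtColor(cv2.imread(f"pics/{n}{k}.png"),cv2.COLOR_BGR2HSV) for n in("top","side")}
K=6;up=lambda c:(np.asarray(c,float)+.5)/K-.5
cc=MAT+[0,0,.2015];Q=Rz(np.deg2rad(34.5))
def corner(n,i,j):
    # the rim corner at signs (i,j): fit a line along each adjacent edge of the white mask, then intersect
    B=cv2.resize(ims[n],None,fx=K,fy=K,interpolation=cv2.INTER_LINEAR)
    m=((B[...,2]>140)&(B[...,1]<70)).astype(np.uint8)
    cs,_=cv2.findContours(m,cv2.RETR_EXTERNAL,cv2.CHAIN_APPROX_NONE)
    P=up(np.vstack([c[:,0] for c in cs]));ls=[]
    for e in((0,),(1,)):
        a=np.array([i*.095,j*.07,0]);b=a.copy();b[e[0]]*=-1
        A,E=proj(n,cc+Q@a),proj(n,cc+Q@b);d=(E-A)/np.linalg.norm(E-A);nn=np.array([-d[1],d[0]])
        t=(P-A)@d;h=(P-A)@nn;T=np.linalg.norm(E-A);s=(t>.08*T)&(t<.5*T)&(abs(h)<2.5)
        vx,vy,x0,y0=cv2.fitLine(P[s].astype(np.float32),cv2.DIST_HUBER,0,.01,.01).ravel()
        ls.append(np.cross([x0,y0,1],[x0+vx,y0+vy,1]))
    q=np.cross(*ls);return q[:2]/q[2]
for ij in((-1,-1),(-1,1),(1,-1)):
    c={}
    for n in("top","side"):
        try:c[n]=corner(n,*ij)
        except Exception as e: print(ij,n,"none")
    if len(c)==2:
        X,g=two(c["top"],c["side"]);print(ij,c["top"],c["side"],X*1000,"gap",g*1000,"exp",(cc+Q@[ij[0]*.095,ij[1]*.07,0])*1000)
E
python3 t.py 9
```

```text
clock: 17.7
tcp_pos: [0.6042, 0.3356, 0.3836]
orientation: [-0.001, 0.769, 0.64, 0.0]
wrist_force: [-0.0, -0.2, -1.5]
finger_gap: 0.0089
[0.6042 0.3356 0.3836] 0.008920485781672042 [-0.0136 -0.2008 -1.5345] [ 0.0935 -0.0404  0.024 ]
(array([-0.9204,  0.2944, -0.3923]), array([-0.0447, -0.05  ,  0.0188]))
(-1, -1) [274.6 188. ] [301.3 185.5] [533.8 122.3 214.6] gap 16.179306295115037 exp [529.9 126.9 204.5]
(-1, 1) [238.4 213.5] [342.9 222.9] [445.9 241.8 200.9] gap 0.47352753001699815 exp [450.6 242.3 204.5]
(1, -1) side none
```

Run:
```python
from h import *
T=[]
for n,b in (("side",(180,262,225,350)),("top",(135,222,200,285))):
    im=cv2.imread(f"pics/{n}9.png");c=cv2.resize(im[b[0]:b[1],b[2]:b[3]],None,fx=6,fy=6,interpolation=cv2.INTER_CUBIC);cv2.imwrite(f"pics/d9{n}.png",c)
```

```text
(no output)
```

View pics/d9side.png

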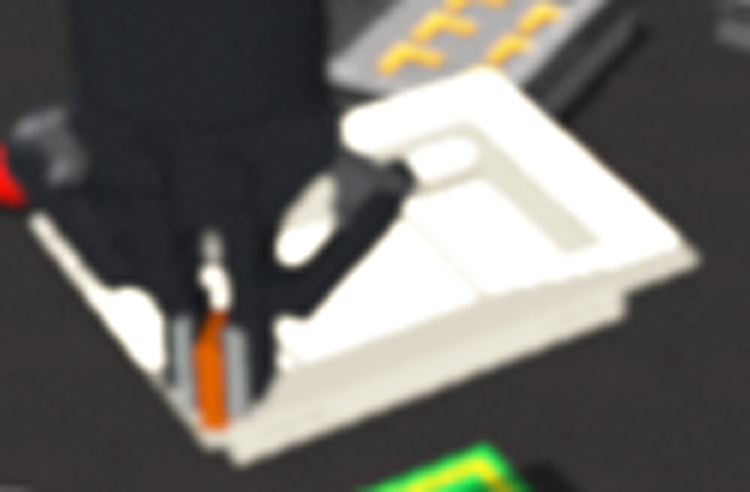

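View pics/d9top.png

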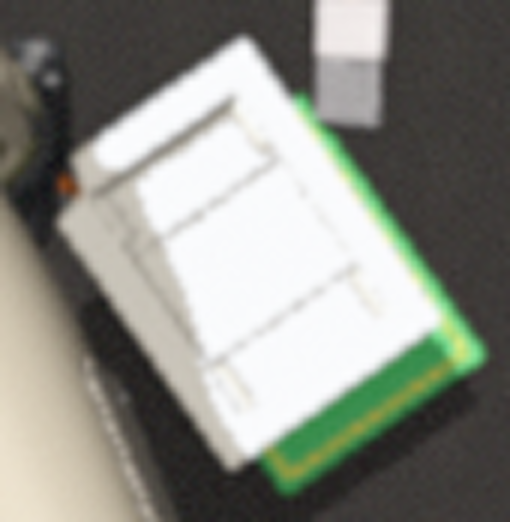

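Run:
```python
from h import *
np.set_printoptions(precision=1,suppress=True)
t={"far":((272.9,189.2),(306.75,190.9)),"-+":((238.25,212.9),(340.75,222.6)),"+-":((240.6,140.6),(230.1,215.9))}
X={}
for k,(a,b) in t.items():
    X[k],g=two(a,b);print(k,X[k]*1000,"gap",g*1000)
c=(X["-+"]+X["+-"])/2;print("centre (rim top)",c*1000,"mat",MAT*1000)
e=X["+-"]-X["far"];f=X["-+"]-X["far"];n=np.cross(e,f);n/=np.linalg.norm(n)
print("len",np.linalg.norm(e)*1e3,np.linalg.norm(f)*1e3,"tilt deg",np.degrees(np.arccos(n[2])),n*100)
# edges alone: slope of diagonal
d=X["-+"]-X["+-"];print("diag slope deg",np.degrees(np.arcsin(d[2]/np.linalg.norm(d))),"yaw", np.degrees(np.arctan2(e[1],e[0])))
```

```text
far [525.8 128.6 204.9] gap 5.633444301591973
-+ [449.  242.1 201.5] gap 3.2644562718358396
+- [687.1 234.2 202.4] gap 1.7009371014407106
centre (rim top) [568.1 238.1 201.9] mat [568.5 238.4   3. ]
len 192.78904596812677 137.14488235353178 tilt deg 1.6116864432476057 [ -0.3   2.8 100. ]
diag slope deg -0.22702939142346792 yaw 33.20888666562441
```

Centre is within about 0.5 mm of the mat centre. The diagonal is level to 0.2°, the edge lengths come out at 193/137 mm against 190/140, and rim height is about 0.202. Now I'll check that the stack and bystanders are unmoved.

Run:
```python
from h import *
a=cv2.imread("pics/side0.png");b=cv2.imread("pics/side9.png")
d=cv2.absdiff(a,b).max(2);d=np.dstack([d]*3)
o=np.vstack([cv2.resize(b,(480,300)),cv2.resize(d,(480,300))]);cv2.imwrite("pics/f9.png",o)
a=cv2.imread("pics/top0.png");b=cv2.imread("pics/top9.png")
d=cv2.absdiff(a,b).max(2);d=np.dstack([d]*3)
o=np.vstack([cv2.resize(b,(480,300)),cv2.resize(d,(480,300))]);cv2.imwrite("pics/f9t.png",o)
p,R,s=pose();print(s["qvel"].round(4),s["clock"])
```

```text
[ 0.0013  0.0009 -0.0012  0.0002  0.0001  0.0003] 17.8
```

View pics/f9.png

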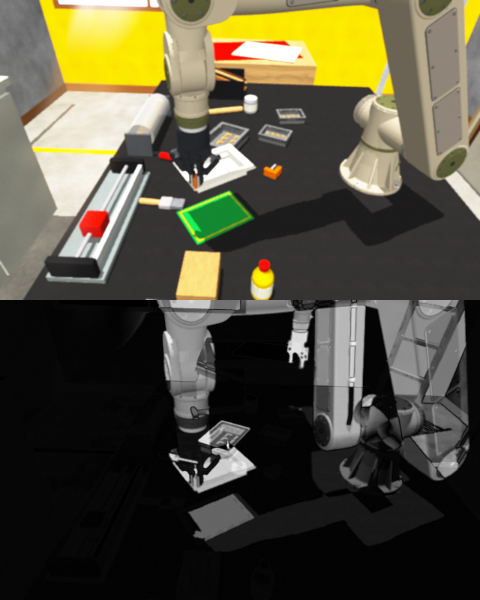

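View pics/f9t.png

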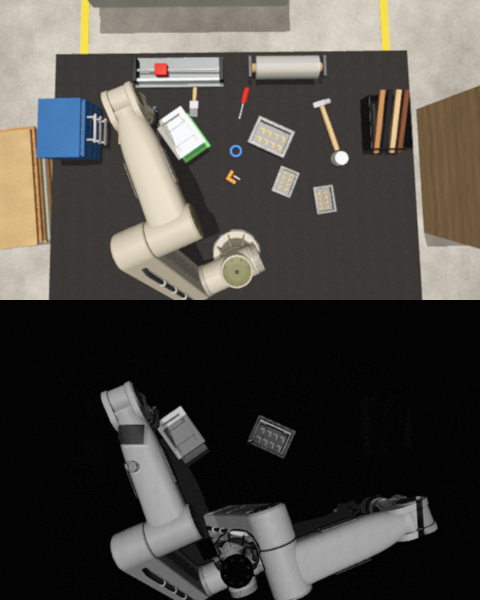

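The differences are only the arm and its shadow, the cover, and the now-open stack, which keeps its outline. No bystander moved. The arm is still, so I'm handing in.

```bash
python3 -c "
from workcell import *
print(get_state()['wrist_force']);print(hand_in())"
```

```text
[ 0.14025841 -0.35194439 -1.45974518]
the job is handed in; nothing more can be done
None
```

I peeled the cover off by its orange lug, turning it about 19° (0.33 rad) about the opposite corner, then lifted it clear and levelled it. The job was handed in at about 17.8 s with the arm still and the cover held over the mat, its long side turned to match the mat's.

- **Centring and height:** The centre triangulated to within about 0.5 mm of the mat centre. The rim is about 199 mm above the mat, within the cameras' 2 mm accuracy.
- **Level:** The diagonal came out level to 0.2°, and the tool is vertical to within 0.1°. A three-corner check gave 1.6° of tilt, but one of those corners was badly seen (its two view rays missed by 5.6 mm), so I trust the diagonal. An automatic corner fit failed before that, and I read the corners by eye instead.
- **Stack and other things:** Wrist force at the checks was under 1 N during the peel, and the load once lifted was 1.0–1.5 N, about the cover's weight. Pictures from before and after show the stack's outline and the other things on the bench unmoved, as far as the arm left them in view.

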